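# Put the pasta stamps away in reverse order

## Task

Move the four pasta stamps from the cork pads of the drying board into the storage tray, one to each bay, in the reverse order: the stamp that now stands nearest to the robot on the board goes into the tray's farthest bay, the next into the bay before it, and so on, so that the farthest one ends up in the nearest bay. Set each one down gently, upright and flat on the floor of its bay, without tipping any over, let go, and leave the tumbler and bowl alone.

Things in the scene. Friction and masses are not known exactly. Their poses are not given: they have to be found in the camera images.
- stamp_round: Pasta stamp, 140 to 230 g, upright: steel foot 14 mm thick, seen from above a disc 46 mm across; on its axis a thin neck and a round wooden handle, 26 mm thick from 40 to 78 mm above the underside, top at 85 mm; grip at about 65 mm. Origin: centre of the underside, on the axis; z up.
- stamp_square: Pasta stamp, 140 to 230 g, upright: steel foot 14 mm thick, seen from above a 40 x 40 mm square, sides along its x and y; on its axis a thin neck and a round wooden handle, 26 mm thick from 40 to 78 mm above the underside, top at 85 mm; grip at about 65 mm. Origin: centre of the underside, on the axis; z up.
- stamp_oblong: Pasta stamp, 140 to 230 g, upright: steel foot 14 mm thick, seen from above a rectangle 28 mm along its x by 54 mm along its y; on its axis a thin neck and a round wooden handle, 26 mm thick from 40 to 78 mm above the underside, top at 85 mm; grip at about 65 mm. Origin: centre of the underside, on the axis; z up.
- stamp_triangle: Pasta stamp, 140 to 230 g, upright: steel foot 14 mm thick, seen from above an equal-sided triangle of side 46 mm (corners 26.5 mm from the axis, one of them towards its +y); on its axis a thin neck and a round wooden handle, 26 mm thick from 40 to 78 mm above the underside, top at 85 mm; grip at about 65 mm. Origin: centre of the underside, on the axis; z up.
- pad_round: Cork pad, disc 62 mm across, 4 mm thick, where the round stamp stands at the start. Four alike pads, 74 mm apart, in a row away from the robot (within 0.3 rad), on the fixed dark drying board, 304 x 88 x 12 mm, left or right of the centre line. Origin: centre of its underside, 12 mm above the table; x along the row, away from the robot.
- pad_square: Cork pad, disc 62 mm across, 4 mm thick, where the square stamp stands at the start. Four alike pads, 74 mm apart, in a row away from the robot (within 0.3 rad), on the fixed dark drying board, 304 x 88 x 12 mm, left or right of the centre line. Origin: centre of its underside, 12 mm above the table; x along the row, away from the robot.
- pad_oblong: Cork pad, disc 62 mm across, 4 mm thick, where the oblong stamp stands at the start. Four alike pads, 74 mm apart, in a row away from the robot (within 0.3 rad), on the fixed dark drying board, 304 x 88 x 12 mm, left or right of the centre line. Origin: centre of its underside, 12 mm above the table; x along the row, away from the robot.
- pad_triangle: Cork pad, disc 62 mm across, 4 mm thick, where the triangle stamp stands at the start. Four alike pads, 74 mm apart, in a row away from the robot (within 0.3 rad), on the fixed dark drying board, 304 x 88 x 12 mm, left or right of the centre line. Origin: centre of its underside, 12 mm above the table; x along the row, away from the robot.
- tray: Light wooden storage tray, fixed, 300 x 88 x 18 mm, beside the board, its row also away from the robot (within 0.3 rad). Four bays 70 x 80 mm inside, 4 mm walls 12 mm high above the bay floor. Origin: centre of the underside, on the table; x along the row, away from the robot; bay centres at x = -111, -37, 37, 111 mm, y = 0, floor at z = 6 mm.
- board: Dark wooden drying board, fixed, 304 x 88 x 12 mm, carrying the four cork pads in a row, centred at x = -111, -37, 37, 111 mm. Lies left or right of the robot's centre line, the tray on the other side. Origin: centre of the underside, on the table; x along the row, away from the robot (within 0.3 rad).
- tumbler: Bystander: glass tumbler, 72 mm across, 85 mm high, standing off to the robot's right. Origin under its middle.
- bowl: Bystander: white bowl, 130 mm across, 60 mm high, standing off to the robot's left. Origin under its middle.

How it is judged:
By the outcome, as a careful person would: the job done as asked, in the order asked, and still so for the second after the job is handed in, with the robot touching nothing.
It also fails if it takes over 93 s, if anything falls off the work surface, if the arm or the gripper's body presses on something with over 40 N, if the wrist force passes 120 N, or if a joint passes its speed limit or range.

## Robot

A 7-joint arm with a two-finger parallel gripper is mounted at the origin on the work surface. World frame = base frame: x ahead of the robot, y to its left, z up, the work surface at z = 0. Lengths are in m, angles in rad, forces in N, time in s.
With the tool pointing down it reaches from about 0.4 to 0.925 m from the base axis. Payload 5.6 kg.
Tool frame: the origin (TCP) lies midway between the tips of the shut fingers; the grasp point (between the pads) lies 19 mm behind it; z points along the fingers, y is the line along which they close (so a half turn about z gives the same grasp; the last joint's range is limited). The gripper opens to 85 mm and grips with 20 to 120 N. Pads are 22 mm wide; open, the fingers measure 114 mm over their backs; the gripper's body (76 mm by 85 mm) begins 54 mm behind the grasp point. The pads swing forward as they close: fully open they stand 13 mm farther back than shut.
Start: joints at [-1.273, 0.468, -0.012, 1.603, 0.006, 1.071, -0.056], TCP at [0.217, 0.613, 0.231] pointing down, gripper open.
Joint ranges: [-2.53, 2.53], [-0.31, 2.02], [-1.57, 1.55], [0.28, 2.44], [-1.29, 4.43], [0.15, 1.84], [-2.92, 2.92]. Speed limits (rad/s): [2.57, 2.57, 3.14, 3.14, 3.14, 3.14, 3.14].

## Interface

Orientations are given as [roll, pitch, yaw] about the fixed x, y, z axes, in that order (R = Rz(yaw) Ry(pitch) Rx(roll)).
In Python, from station import env gives the robot as it stands.
- The arm moves only by the shell command python3 nudge.py 'ROWS'. ROWS is a JSON list of rows, 1 to 8 of them, each of 7 numbers: dx, dy, dz in m, then a rotation vector rx, ry, rz in rad, then the finger opening in m; each row is the pose to reach, as a shift and turn from the pose commanded when the command began, along the tool's axes at that moment; what a row does not reach only later rows make up. A row lasts 1/12 s, in which the tool goes at most 0.0417 m and 0.125 rad, less where a joint would pass 70% of its speed; a pose out of reach is approached as far as the arm can. The fingers move at their own pace and stop on an object; the grip force is fixed at half the most. Time passes only in rows, so rows that do not move let the fingers close. It prints the time, the measured TCP pose, the force, the opening and the grip force at its end.
- env.read_state(): the state, without advancing time (a new reading comes with each control period).
- env.grab_frame(name): name is "scene" or "top" or "wrist"; returns (picture, depth): 420x560x3 uint8, red, green, blue; 420x560 float32, m along the optical axis (not along the pixel's ray), 0 where there is no reading.
- env.camera_info(name): a dict with "camera_matrix" (3x3 intrinsics, pixels), "k1" (the pictures are not rectified: a ray, as slopes to the right and down, at radius r is drawn at 1 + k1 r^2 times it, then the intrinsics apply), "cam_to_world" (4x4, takes a point from camera to world coordinates). Camera axes: x right, y down, z forward; pixel columns grow to the right and rows downward; lengths in m; the calibration is good to about 2 mm. A picture is of the moment at which its call begins: read the wrist's pose just before it. camera_info takes no time and is no camera call; for the wrist camera it gives the pose at the moment of the call.
- env.sign_off(): hands the job in; it is judged then, once.
The state is a dict: "clock": time; "qpos": joint angles; "qd": joint speeds; "tau": joint torques, N m; "tcp_pos": TCP position; "tool_rot": TCP orientation; "wrist_force": force on the tool from outside, world axes, zero at the start; "wrist_torque": the same for the moment, N m; "finger_gap": finger opening in m; "grip_force": force on a finger pad.
Only numpy, scipy, OpenCV 4.12 (cv2) and the standard library are available. Lean on these libraries where they do the work, as an engineer would, in place of code of your own. Each camera call takes 0.05 s, during which the arm holds its last target. There are 200 camera calls.

## Working session

There is one attempt and no reset: what is moved stays moved. The work goes in short steps, Python scripts to look and compute and a shell command to move; the robot and the scene stay as the last step left them, time stands still between calls to the robot, and variables do not carry over. Pictures are saved under pics/ and viewed, at most 14 in all, crops included, and the job is handed in when it is done.

```bash
ls; mkdir -p pics
cat > h.py <<'E'
import numpy as np, cv2
from station import env
def grab(n,f):
    p,d=env.grab_frame(n); cv2.imwrite('pics/'+f,cv2.cvtColor(p,cv2.COLOR_RGB2BGR)); return p,d
def ray(n,uv,info=None):
    c=info or env.camera_info(n);K=np.array(c['camera_matrix']);T=np.array(c['cam_to_world'])
    k=float(c['k1']); q=cv2.undistortPoints(np.array(uv,float).reshape(-1,1,2),K,np.array([k,0,0,0,0.])).reshape(-1,2)
    d=np.c_[q,np.ones(len(q))]@T[:3,:3].T
    return T[:3,3],d
def onplane(n,uv,z,info=None):
    o,d=ray(n,uv,info); return o+d*((z-o[2])/d[:,2])[:,None]
E
python3 - <<'E'
from h import *
p,d=grab('top','top.png'); np.savez('pics/top.npz',p=p,d=d)
grab('scene','scene.png')
for n in('top','scene','wrist'):
    c=env.camera_info(n);print(n,np.round(c['camera_matrix'],1).tolist(),c['k1'],np.round(c['cam_to_world'],3).tolist())
s=env.read_state();print(s)
E
```

```text
nudge.py
pics
station.py
top [[541.5, 0.0, 282.1], [0.0, 541.5, 203.8], [0.0, 0.0, 1.0]] -0.09766841240536574 [[-0.005, -0.998, 0.059, 0.465], [-1.0, 0.006, 0.016, -0.011], [-0.017, -0.058, -0.998, 1.372], [0.0, 0.0, 0.0, 1.0]]
scene [[462.1, 0.0, 280.4], [0.0, 462.1, 210.8], [0.0, 0.0, 1.0]] 0.04277310628081504 [[-0.579, 0.565, -0.588, 1.268], [0.816, 0.404, -0.414, 0.491], [0.004, -0.719, -0.695, 0.929], [0.0, 0.0, 0.0, 1.0]]
wrist [[341.0, 0.0, 280.2], [0.0, 341.0, 212.1], [0.0, 0.0, 1.0]] -0.027719442519940567 [[0.334, 0.911, 0.243, 0.157], [0.942, -0.323, -0.088, 0.634], [-0.002, 0.258, -0.966, 0.373], [0.0, 0.0, 0.0, 1.0]]
{'clock': 0.1, 'qpos': array([-1.27299516,  0.4683084 , -0.01162861,  1.60353693,  0.00600801,
        1.07143392, -0.05633239]), 'qd': array([-0.00015266, -0.00027811, -0.00227816, -0.00206622, -0.00126645,
        0.00037492,  0.00145824]), 'tau': array([ 7.06813917e-04, -5.33512330e+01,  2.15683115e-02, -2.51968217e+01,
        1.15334769e-02,  4.22583427e-03, -1.47729099e-05]), 'tcp_pos': array([0.21713478, 0.61211193, 0.23041886]), 'tool_rot': array([-3.13994462e+00,  1.13766887e-04,  2.80072162e+00]), 'wrist_force': array([-1.06387579,  0.34769197,  0.45909244]), 'wrist_torque': array([-0.04954503,  0.01816909,  0.01909899]), 'grip_force': 0.0, 'finger_gap': 0.08566489519421949}
```

View pics/top.png

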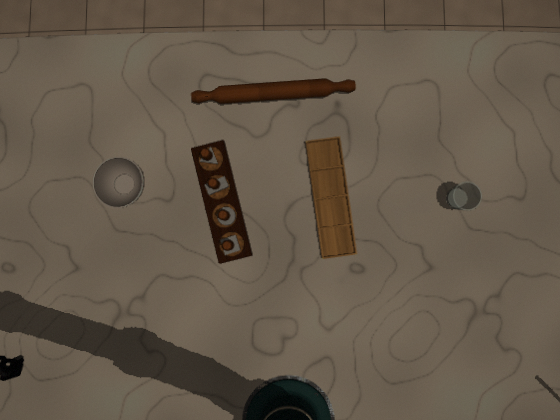

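View pics/scene.png

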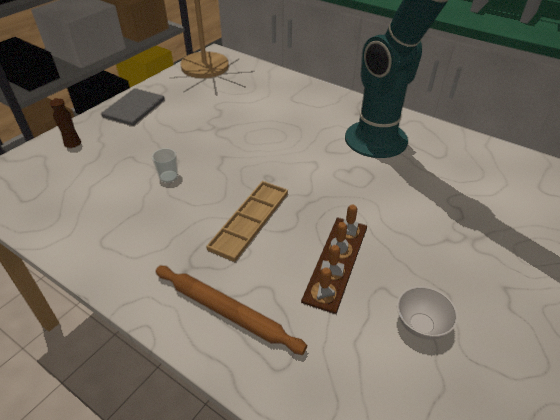

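The top view shows the board at about (222,201), with stamps at (210,157), (217,186), (225,215) and (232,244). The tray is at about (331,198), the bowl at (119,182), the tumbler at (458,196), and a rolling pin lies at the far end. Next I'll look at an enlarged crop and measure.

Run:
```python
from h import *
z=np.load('pics/top.npz');p=z['p'];d=z['d']
c=cv2.cvtColor(p[130:270,180:365],cv2.COLOR_RGB2BGR)
cv2.imwrite('pics/crop.png',cv2.resize(np.clip(c*1.7,0,255).astype(np.uint8),None,fx=4.2,fy=4.2,interpolation=cv2.INTER_CUBIC))
hsv=cv2.cvtColor(p,cv2.COLOR_RGB2HSV)
for uv in [(194,150),(200,170),(240,250),(331,150),(313,170),(300,200),(210,155)]:print(uv,p[uv[1],uv[0]],hsv[uv[1],uv[0]],d[uv[1],uv[0]])
# depth points: world coordinates
v,u=np.mgrid[130:270,180:365]; uv=np.c_[u.ravel(),v.ravel()]
o,r=ray('top',uv); P=o+r*d[130:270,180:365].reshape(-1,1)
hi=P[P[:,2]>.082]
import sys
m=((P[:,2]>.085)).reshape(u.shape).astype(np.uint8)
n,l,st,ce=cv2.connectedComponentsWithStats(m)
for i in range(1,n):
    Q=P[(l==i).ravel()];print(st[i,4],Q.mean(0).round(4),Q.max(0).round(4),Q.min(0).round(4))
# table depth check
print(P[(u<190).ravel(),2].mean())
```

```text
(194, 150) [29 11  6] [  7 202  29] 1.3704882
(200, 170) [27 11  3] [ 10 227  27] 1.3737543
(240, 250) [79 54 30] [ 15 158  79] 1.3552125
(331, 150) [93 65 35] [ 16 159  93] 1.3765676
(313, 170) [74 52 25] [ 17 169  74] 1.3648542
(300, 200) [105  94  79] [ 17  63 105] 1.3754404
(210, 155) [31 17  4] [ 14 222  31] 1.2966617
1 [ 0.4646 -0.0113  1.3719] [ 0.4646 -0.0113  1.3719] [ 0.4646 -0.0113  1.3719]
1 [ 0.4646 -0.0113  1.3719] [ 0.4646 -0.0113  1.3719] [ 0.4646 -0.0113  1.3719]
1 [ 0.4646 -0.0113  1.3719] [ 0.4646 -0.0113  1.3719] [ 0.4646 -0.0113  1.3719]
1 [ 0.4646 -0.0113  1.3719] [ 0.4646 -0.0113  1.3719] [ 0.4646 -0.0113  1.3719]
1 [ 0.4646 -0.0113  1.3719] [ 0.4646 -0.0113  1.3719] [ 0.4646 -0.0113  1.3719]
1 [ 0.4646 -0.0113  1.3719] [ 0.4646 -0.0113  1.3719] [ 0.4646 -0.0113  1.3719]
1 [ 0.4646 -0.0113  1.3719] [ 0.4646 -0.0113  1.3719] [ 0.4646 -0.0113  1.3719]
1 [ 0.4646 -0.0113  1.3719] [ 0.4646 -0.0113  1.3719] [ 0.4646 -0.0113  1.3719]
1 [ 0.4646 -0.0113  1.3719] [ 0.4646 -0.0113  1.3719] [ 0.4646 -0.0113  1.3719]
1 [ 0.4646 -0.0113  1.3719] [ 0.4646 -0.0113  1.3719] [
[... 6436 characters left out ...]
0113  1.3719] [ 0.4646 -0.0113  1.3719]
1 [ 0.4646 -0.0113  1.3719] [ 0.4646 -0.0113  1.3719] [ 0.4646 -0.0113  1.3719]
1 [ 0.4646 -0.0113  1.3719] [ 0.4646 -0.0113  1.3719] [ 0.4646 -0.0113  1.3719]
1 [ 0.4646 -0.0113  1.3719] [ 0.4646 -0.0113  1.3719] [ 0.4646 -0.0113  1.3719]
1 [ 0.4646 -0.0113  1.3719] [ 0.4646 -0.0113  1.3719] [ 0.4646 -0.0113  1.3719]
1 [ 0.4646 -0.0113  1.3719] [ 0.4646 -0.0113  1.3719] [ 0.4646 -0.0113  1.3719]
1 [ 0.4646 -0.0113  1.3719] [ 0.4646 -0.0113  1.3719] [ 0.4646 -0.0113  1.3719]
1 [ 0.4646 -0.0113  1.3719] [ 0.4646 -0.0113  1.3719] [ 0.4646 -0.0113  1.3719]
1 [ 0.4646 -0.0113  1.3719] [ 0.4646 -0.0113  1.3719] [ 0.4646 -0.0113  1.3719]
0.005292508310196933
```

View pics/crop.png

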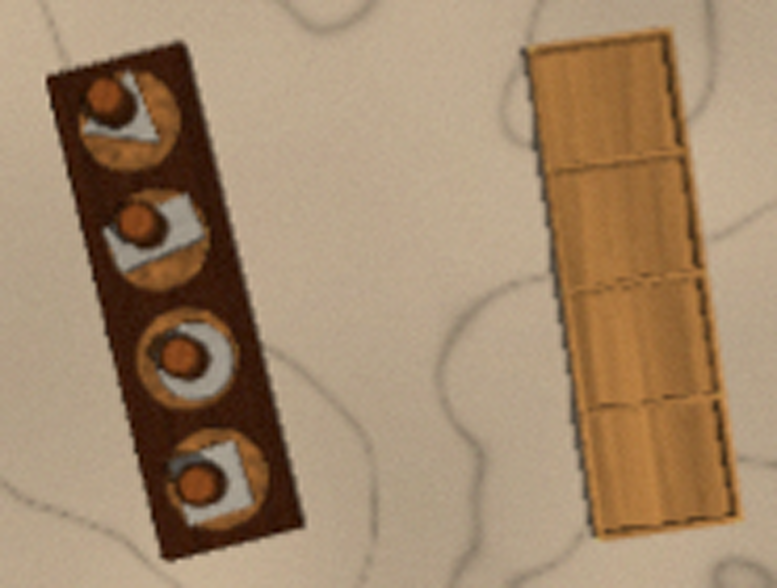

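Near to far on the board, the stamps are square at crop (200,484), round (181,355), oblong (143,224) and triangle (108,98). The empty tray is on the right. Next I'll measure the handle tops and the tray.

```bash
cat >> h.py <<'E'
def tray(p):
    hsv=cv2.cvtColor(p,cv2.COLOR_RGB2HSV)
    m=cv2.inRange(hsv,(9,110,45),(25,255,255)); m[:, :290]=0; m[:125]=0; m[275:]=0; m[:,370:]=0
    c=max(cv2.findContours(cv2.morphologyEx(m,cv2.MORPH_CLOSE,np.ones((5,5))),cv2.RETR_EXTERNAL,cv2.CHAIN_APPROX_NONE)[0],key=cv2.contourArea)
    q=onplane('top',c.reshape(-1,2),.016)[:,:2]
    return cv2.minAreaRect((q*1000).astype(np.float32))
def go(x,y,z,yaw):
    "shift in tool axes to reach world pose (tool straight down)"
    from scipy.spatial.transform import Rotation as R
    s=env.read_state();A=R.from_euler('xyz',s['tool_rot']);B=R.from_euler('xyz',[np.pi,0,yaw])
    t=A.inv().apply(np.array([x,y,z])-s['tcp_pos']);w=(A.inv()*B).as_rotvec()
    print('go',t.round(4),w.round(3),'rows',round(float(max(np.linalg.norm(t)/.0417,np.linalg.norm(w)/.125)),1))
E
python3 - <<'E'
from h import *
z=np.load('pics/top.npz');p=z['p'];d=z['d']
print('tray',tray(p))
v,u=np.mgrid[130:270,180:260]; dd=d[130:270,180:260]
o,r=ray('top',np.c_[u.ravel(),v.ravel()]); P=o+r*dd.reshape(-1,1); 
m=((P[:,2]>.085)&(dd.ravel()>.5)).reshape(u.shape).astype(np.uint8)
n,l,st,ce=cv2.connectedComponentsWithStats(m)
for i in range(1,n):
    if st[i,4]>20:
        ii=(l==i).ravel();uv=np.c_[u.ravel(),v.ravel()][ii]
        c=cv2.minEnclosingCircle(uv.astype(np.float32))
        print(st[i,4],np.median(P[ii],0).round(4),'circ',c,onplane('top',[c[0]],.098).round(4), 'mean',onplane('top',[uv.mean(0)],.098).round(4))
# board
hsv=cv2.cvtColor(p,cv2.COLOR_RGB2HSV)
m=cv2.inRange(p,(0,0,0),(50,40,30));m[:130]=0;m[270:]=0;m[:,:180]=0;m[:,260:]=0
c=max(cv2.findContours(cv2.morphologyEx(m,cv2.MORPH_CLOSE,np.ones((3,3))),cv2.RETR_EXTERNAL,cv2.CHAIN_APPROX_NONE)[0],key=cv2.contourArea)
print('board',cv2.minAreaRect((onplane('top',c.reshape(-1,2),.01)[:,:2]*1000).astype(np.float32)))
go(.443,.140,.17,3.38)
E
```

```text
tray ((561.1129150390625, -110.73637390136719), (300.01416015625, 89.15257263183594), 7.5752739906311035)
97 [0.6624 0.1927 0.0978] circ ((205.2142791748047, 152.64285278320312), 5.647030830383301) [[0.6625 0.1923 0.098 ]] mean [[0.6627 0.1925 0.098 ]]
97 [0.5919 0.1731 0.0987] circ ((213.13290405273438, 182.19619750976562), 5.617021560668945) [[0.5916 0.173  0.098 ]] mean [[0.5917 0.1735 0.098 ]]
95 [0.5159 0.1491 0.0986] circ ((223.0, 214.25), 5.483028411865234) [[0.5154 0.1493 0.098 ]] mean [[0.5157 0.1494 0.098 ]]
96 [0.443  0.1393 0.0987] circ ((227.07142639160156, 244.64285278320312), 5.463339328765869) [[0.4438 0.1397 0.098 ]] mean [[0.4434 0.1397 0.098 ]]
board ((552.6614990234375, 166.1368865966797), (301.6744079589844, 87.48372650146484), 13.881641387939453)
go [-0.3707 -0.3693  0.0611] [-0.002 -0.    -0.579] rows 12.6
```

```bash
python3 nudge.py '[[-0.012,-0.012,0,0,0,-0.05,0.085],[-0.036,-0.036,0,0,0,-0.1,0.085],[-0.062,-0.062,0,0,0,-0.16,0.085],[-0.09,-0.09,0,0,0,-0.22,0.085],[-0.118,-0.118,0,0,0,-0.28,0.085],[-0.146,-0.146,0,0,0,-0.34,0.085],[-0.174,-0.174,0,0,0,-0.4,0.085],[-0.2,-0.2,0,0,0,-0.46,0.085]]'; python3 -c "
from h import *
go(.443,.140,.17,3.384)"
```

```text
clock: 0.77
tcp_pos: [0.3395, 0.3548, 0.2311]
tool_rot: [-3.141, -0.0, -3.02]
wrist_force: [1.0, -0.3, -0.7]
finger_gap: 0.085
grip_force: 0.0
go [-0.0767 -0.2257  0.0612] [-0.001 -0.    -0.121] rows 5.9
```

```bash
python3 nudge.py '[[-0.01,-0.028,0.008,0,0,-0.05,0.085],[-0.022,-0.066,0.018,0,0,-0.08,0.085],[-0.036,-0.104,0.03,0,0,-0.121,0.085],[-0.05,-0.142,0.04,0,0,-0.121,0.085],[-0.062,-0.18,0.05,0,0,-0.121,0.085],[-0.072,-0.21,0.058,0,0,-0.121,0.085],[-0.077,-0.226,0.061,0,0,-0.121,0.085],[-0.077,-0.226,0.061,0,0,-0.121,0.085]]'
python3 - <<'E'
from h import *
go(.443,.140,.062,3.384)
c=env.camera_info('wrist')
p,d=grab('wrist','w1.png'); np.savez('pics/w1.npz',p=p,d=d,T=c['cam_to_world'])
E
```

```text
clock: 1.43
tcp_pos: [0.443, 0.1375, 0.1694]
tool_rot: [-3.14, -0.002, -2.909]
wrist_force: [-0.0, 0.3, 1.2]
finger_gap: 0.0851
grip_force: 0.0
go [-0.0007  0.0027  0.1073] [-0.002 -0.002 -0.01 ] rows 2.6
```

View pics/w1.png

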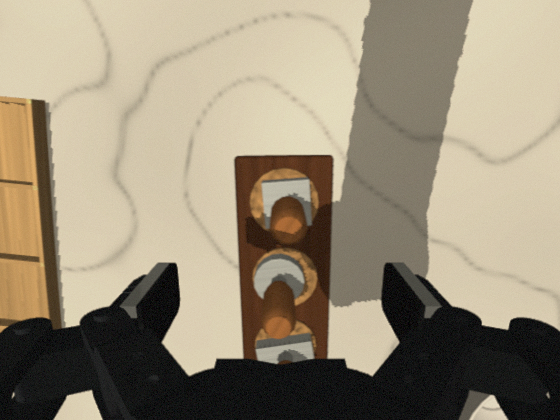

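The wrist view has the robot side at the top. The square stamp is at (288,210) with its handle top near (287,228), and the round stamp's top is near (279,322). I'll cross-check the handle tops from this view.

```bash
cat >> h.py <<'E'
def tops(n='wrist',z0=.088,z1=.112,info=None,pd=None):
    c=info or env.camera_info(n); p,d=pd or env.grab_frame(n)
    v,u=np.mgrid[0:420,0:560]; o,r=ray(n,np.c_[u.ravel(),v.ravel()],c); P=o+r*d.reshape(-1,1)
    m=((P[:,2]>z0)&(P[:,2]<z1)&(d.ravel()>.1)&(p[...,0].ravel()>p[...,2].ravel()*1.8)).reshape(420,560).astype(np.uint8)
    k,l,st,ce=cv2.connectedComponentsWithStats(m)
    for i in range(1,k):
        if st[i,4]>40:
            Q=P[(l==i).ravel()];a=Q[:,:2]; print(n,st[i,4],ce[i].round(1),'mean',Q.mean(0).round(4),'mid',((a.max(0)+a.min(0))/2).round(4),'ext',np.ptp(a,0).round(4))
E
python3 - <<'E'
from h import *
z=np.load('pics/w1.npz');c=env.camera_info('wrist');c['cam_to_world']=z['T']
for lo in(.085,.095):tops('wrist',lo,.112,c,(z['p'],z['d']))
E
```

```text
wrist 1182 [287.5 224.9] mean [0.4431 0.1416 0.0986] mid [0.4457 0.1425] ext [0.0263 0.025 ]
wrist 1095 [277.6 318.7] mean [0.5129 0.1513 0.0974] mid [0.5154 0.1521] ext [0.0233 0.0258]
wrist 1021 [287.6 226.7] mean [0.444  0.1418 0.0998] mid [0.4451 0.1422] ext [0.0243 0.0245]
wrist 811 [277.5 322.5] mean [0.5146 0.1516 0.0997] mid [0.5154 0.152 ] ext [0.0223 0.0242]
```

```bash
python3 nudge.py '[[-0.001,0.002,0.01,0,0,-0.01,0.085],[-0.002,0.003,0.03,0,0,-0.01,0.085],[-0.002,0.003,0.05,0,0,-0.01,0.07],[-0.002,0.003,0.06,0,0,-0.01,0.07],[-0.002,0.003,0.06,0,0,-0.01,0.07]]'; python3 -c "
from h import *
go(.4445,.141,.062,3.384);tops()"
```

```text
clock: 1.9
tcp_pos: [0.4413, 0.1463, 0.108]
tool_rot: [-3.141, -0.005, -2.888]
wrist_force: [-0.8, 0.4, -0.4]
finger_gap: 0.0702
grip_force: 0.0
go [-0.002 -0.006  0.046] [-0.    -0.005  0.011] rows 1.1
wrist 2112 [271.3 260.2] mean [0.4424 0.1415 0.0988] mid [0.4448 0.142 ] ext [0.0251 0.0257]
wrist 58 [262.5 359.4] mean [0.5053 0.152  0.0892] mid [0.5054 0.1528] ext [0.0024 0.012 ]
```

```bash
python3 nudge.py '[[0,0,0,0,0,0,0.07],[0,0,0,0,0,0,0.07]]'; python3 -c "
from h import *
go(.4445,.1415,.062,3.384)"
```

```text
clock: 2.12
tcp_pos: [0.4441, 0.1461, 0.1111]
tool_rot: [3.141, 0.002, -2.891]
wrist_force: [-0.4, -0.2, -0.0]
finger_gap: 0.0698
grip_force: 0.0
go [ 0.0008 -0.0046  0.0491] [0.    0.002 0.009] rows 1.2
```

```bash
python3 nudge.py '[[0.001,-0.0046,0.012,0,0,0.009,0.07],[0.001,-0.0046,0.03,0,0,0.009,0.07],[0.001,-0.0046,0.044,0,0,0.009,0.06],[0.001,-0.0046,0.049,0,0,0.009,0.05],[0.001,-0.0046,0.049,0,0,0.009,0.05],[0.001,-0.0046,0.049,0,0,0.009,0.05]]'; python3 -c "
from h import *
go(.4445,.1415,.062,3.384);tops()"
```

```text
clock: 2.62
tcp_pos: [0.4442, 0.141, 0.062]
tool_rot: [3.141, 0.001, -2.9]
wrist_force: [-0.6, -0.0, 0.1]
finger_gap: 0.0501
grip_force: 0.0
go [-0.0005  0.0004 -0.    ] [ 0.     0.001 -0.001] rows 0.0
wrist 3896 [284.2 305.3] mean [0.4414 0.1411 0.0985] mid [0.4434 0.1419] ext [0.0227 0.0256]
```

Well aligned. Closing and lifting.

```bash
python3 nudge.py '[[0,0,0,0,0,0,0.035],[0,0,0,0,0,0,0.03],[0,0,0,0,0,0,0.025],[0,0,0,0,0,0,0.02],[0,0,0,0,0,0,0.015],[0,0,0,0,0,0,0.015],[0,0,0,0,0,0,0.015]]'; python3 nudge.py '[[0,0,-0.008,0,0,0,0.015],[0,0,-0.025,0,0,0,0.015],[0,0,-0.05,0,0,0,0.015],[0,0,-0.08,0,0,0,0.015],[0,0,-0.105,0,0,0,0.015],[0,0,-0.12,0,0,0,0.015],[0,0,-0.12,0,0,0,0.015],[0,0,-0.12,0,0,0,0.015]]'; python3 -c "
from h import *
go(.671,-.0961,.182,3.274)
grab('scene','s1.png')"
```

```text
clock: 3.25
tcp_pos: [0.4442, 0.141, 0.0621]
tool_rot: [3.141, 0.001, -2.9]
wrist_force: [-0.2, 0.9, 5.7]
finger_gap: 0.0245
grip_force: 58.5
clock: 3.92
tcp_pos: [0.4437, 0.1407, 0.1818]
tool_rot: [3.141, 0.001, -2.9]
wrist_force: [-0.6, -0.9, -3.1]
finger_gap: 0.0244
grip_force: 59.2
go [-1.642e-01 -2.843e-01 -1.000e-04] [0.    0.001 0.109] rows 7.9
```

View pics/s1.png

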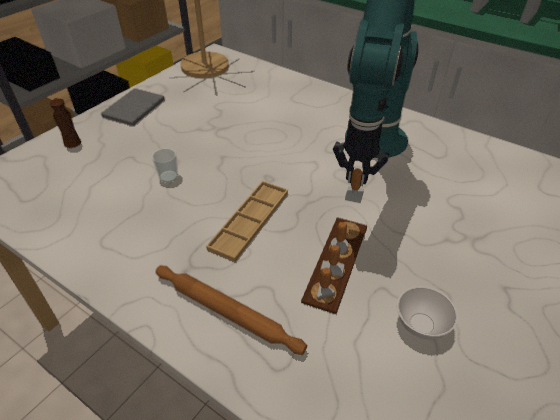

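The scene view shows the square stamp held upright at (355,180), with the other three still on the board. Moving it over the farthest bay.

```bash
python3 nudge.py '[[-0.006,-0.01,0,0,0,0.02,0.015],[-0.018,-0.032,0,0,0,0.04,0.015],[-0.036,-0.062,0,0,0,0.06,0.015],[-0.055,-0.095,0,0,0,0.08,0.015],[-0.074,-0.128,0,0,0,0.1,0.015],[-0.093,-0.161,0,0,0,0.109,0.015],[-0.112,-0.194,0,0,0,0.109,0.015],[-0.131,-0.227,0,0,0,0.109,0.015]]'; python3 -c "
from h import *
go(.671,-.0961,.182,3.274)"
```

```text
clock: 4.63
tcp_pos: [0.6254, -0.0511, 0.1791]
tool_rot: [-3.141, -0.003, -3.011]
wrist_force: [0.6, 0.3, -1.3]
finger_gap: 0.0243
grip_force: 59.2
go [-0.0393 -0.0505 -0.0031] [-0.    -0.003 -0.002] rows 1.5
```

```bash
python3 nudge.py '[[-0.015,-0.022,0,0,0,0,0.015],[-0.027,-0.037,0,0,0,0,0.015],[-0.035,-0.047,0,0,0,0,0.015],[-0.039,-0.053,0,0,0,0,0.015],[-0.039,-0.053,0,0,0,0,0.015],[-0.039,-0.053,0,0,0,0,0.015],[-0.039,-0.053,0,0,0,0,0.015]]'
python3 - <<'E'
from h import *
go(.671,-.0961,.056,3.274)
c=env.camera_info('wrist');p,d=grab('wrist','w2.png');np.savez('pics/w2.npz',p=p,d=d,T=c['cam_to_world'])
p,d=env.grab_frame('top');np.savez('pics/top2.npz',p=p,d=d)
E
```

```text
clock: 5.22
tcp_pos: [0.6699, -0.0949, 0.1805]
tool_rot: [3.141, -0.002, -3.009]
wrist_force: [0.4, 0.5, -1.9]
finger_gap: 0.0243
grip_force: 59.2
go [-0.0011 -0.0015  0.1245] [ 0.001 -0.002  0.001] rows 3.0
```

View pics/w2.png

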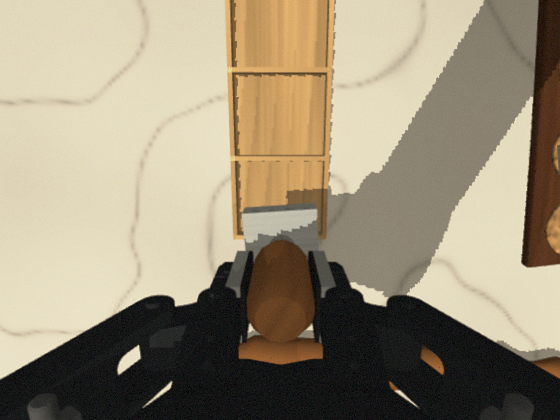

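The wrist view shows the foot over the tray's last bay, between the divider at row 157 and the end wall near row 240, with the rolling pin beyond. I'll check the tray geometry by casting rays.

Run:
```python
from h import *
z=np.load('pics/w2.npz');c=env.camera_info('wrist');c['cam_to_world']=z['T']
print(onplane('wrist',[(234,239),(327,239),(232,157),(328,157),(230,70),(331,70),(245,213),(317,209)],.018,c).round(4)[:,:2])
print('foot edge',onplane('wrist',[(243,209),(317,206)],.149,c).round(4)[:,:2])
R=lambda x,y:np.array([.561,-.1107])+np.array([[np.cos(.132),-np.sin(.132)],[np.sin(.132),np.cos(.132)]])@[x,y]
print('pred',R(.150,-.044),R(.15,.044),R(.074,-.042),R(.074,.042),R(0,-.042),R(0,.042))
go(.671,-.0961,.056,3.274)
```

```text
[[ 0.7184 -0.133 ]
 [ 0.7068 -0.0457]
 [ 0.6419 -0.1424]
 [ 0.6306 -0.0577]
 [ 0.5699 -0.1512]
 [ 0.5587 -0.0672]
 [ 0.6917 -0.1254]
 [ 0.6791 -0.0598]]
foot edge [[ 0.653  -0.1175]
 [ 0.6463 -0.079 ]]
pred [ 0.71548624 -0.13457468] [ 0.70390395 -0.04734022] [ 0.63988416 -0.14259497] [ 0.62882833 -0.05932571] [ 0.56652791 -0.15233463] [ 0.55547209 -0.06906537]
go [-0.0006 -0.0016  0.1252] [ 0.001 -0.     0.001] rows 3.0
```

```bash
python3 nudge.py '[[-0.0015,-0.001,0.01,0,0,0,0.015],[-0.0015,-0.001,0.03,0,0,0,0.015],[-0.0015,-0.001,0.06,0,0,0,0.015],[-0.0015,-0.001,0.085,0,0,0,0.015],[-0.0015,-0.001,0.105,0,0,0,0.015],[-0.0015,-0.001,0.118,0,0,0,0.015],[-0.0015,-0.001,0.122,0,0,0,0.015],[-0.0015,-0.001,0.122,0,0,0,0.015]]'; python3 nudge.py '[[0,0,0,0,0,0,0.015]]'
```

```text
clock: 5.98
tcp_pos: [0.6717, -0.0964, 0.0582]
tool_rot: [3.141, -0.002, -3.009]
wrist_force: [0.1, -0.5, -2.0]
finger_gap: 0.024
grip_force: 59.2
clock: 6.07
tcp_pos: [0.6731, -0.0967, 0.0602]
tool_rot: [-3.141, 0.002, -3.009]
wrist_force: [-0.2, -0.8, -1.3]
finger_gap: 0.0246
grip_force: 59.2
```

```bash
python3 nudge.py '[[0,0,0.002,0,0,0,0.015],[0,0,0.004,0,0,0,0.015],[0,0,0.005,0,0,0,0.015],[0,0,0.006,0,0,0,0.015],[0,0,0.006,0,0,0,0.015],[0,0,0.006,0,0,0,0.015]]'; python3 nudge.py '[[0,0,0.0005,0,0,0,0.015],[0,0,0.001,0,0,0,0.015],[0,0,0.001,0,0,0,0.015]]'
```

```text
clock: 6.57
tcp_pos: [0.6723, -0.0966, 0.0534]
tool_rot: [3.142, 0.0, -3.009]
wrist_force: [-0.3, 0.4, -1.9]
finger_gap: 0.0245
grip_force: 59.2
clock: 6.82
tcp_pos: [0.6724, -0.0967, 0.0523]
tool_rot: [-3.142, 0.0, -3.009]
wrist_force: [-0.2, -0.0, -1.1]
finger_gap: 0.0242
grip_force: 59.4
```

```bash
python3 nudge.py '[[0,0,0.0005,0,0,0,0.015],[0,0,0.001,0,0,0,0.015],[0,0,0.001,0,0,0,0.015]]'; python3 nudge.py '[[0,0,0.0005,0,0,0,0.015],[0,0,0.0005,0,0,0,0.015]]'
```

```text
clock: 7.07
tcp_pos: [0.6726, -0.0966, 0.0522]
tool_rot: [3.141, 0.0, -3.009]
wrist_force: [-1.7, 0.3, 4.6]
finger_gap: 0.0245
grip_force: 59.9
clock: 7.23
tcp_pos: [0.6726, -0.0966, 0.0522]
tool_rot: [3.141, 0.001, -3.009]
wrist_force: [-4.0, 0.6, 8.0]
finger_gap: 0.0248
grip_force: 60.3
```

Contact shows about 8 N, so the stamp is on the floor. Releasing and rising.

```bash
python3 nudge.py '[[0,0,0,0,0,0,0.03],[0,0,0,0,0,0,0.04],[0,0,0,0,0,0,0.05],[0,0,0,0,0,0,0.06],[0,0,0,0,0,0,0.06],[0,0,0,0,0,0,0.06]]'; python3 nudge.py '[[0,0,-0.01,0,0,0,0.07],[0,0,-0.035,0,0,0,0.07],[0,0,-0.065,0,0,0,0.07],[0,0,-0.095,0,0,0,0.07],[0,0,-0.118,0,0,0,0.07],[0,0,-0.118,0,0,0,0.07],[0,0,-0.118,0,0,0,0.07]]'; python3 -c "
from h import *
go(.5155,.151,.17,3.384)
c=env.camera_info('wrist');tops('wrist',.075,.1)"
```

```text
clock: 7.73
tcp_pos: [0.6723, -0.0967, 0.0506]
tool_rot: [-3.142, -0.0, -3.01]
wrist_force: [-0.6, 0.2, -0.4]
finger_gap: 0.0598
grip_force: 0.0
clock: 8.32
tcp_pos: [0.6734, -0.0968, 0.1714]
tool_rot: [-3.141, 0.004, -3.01]
wrist_force: [-0.5, -0.3, -0.7]
finger_gap: 0.07
grip_force: 0.0
go [0.1239 0.2665 0.0007] [-0.001  0.004 -0.11 ] rows 7.0
wrist 1081 [282.2 215.5] mean [ 0.6718 -0.0964  0.0887] mid [ 0.674  -0.0959] ext [0.0257 0.0252]
```

```bash
python3 nudge.py '[[0.006,0.013,0,0,0,-0.02,0.085],[0.02,0.043,0,0,0,-0.04,0.085],[0.037,0.08,0,0,0,-0.06,0.085],[0.054,0.117,0,0,0,-0.08,0.085],[0.071,0.154,0,0,0,-0.1,0.085],[0.088,0.191,0,0,0,-0.11,0.085],[0.105,0.228,0,0,0,-0.11,0.085],[0.118,0.253,0,0,0,-0.11,0.085]]'; python3 nudge.py '[[0.003,0.01,0,0,0,0,0.07],[0.0045,0.014,0,0,0,0,0.07],[0.0045,0.014,0,0,0,0,0.07],[0.0045,0.014,0,0,0,0,0.07],[0.0045,0.014,0,0,0,0,0.07],[0.0045,0.014,0,0,0,0,0.07]]'; python3 -c "
from h import *
go(.5155,.151,.062,3.384);tops()"
```

```text
clock: 9.03
tcp_pos: [0.5178, 0.1428, 0.1674]
tool_rot: [3.14, -0.004, -2.894]
wrist_force: [0.4, 0.2, -0.4]
finger_gap: 0.0849
grip_force: 0.0
clock: 9.53
tcp_pos: [0.5151, 0.1494, 0.1686]
tool_rot: [-3.141, -0.0, -2.902]
wrist_force: [-0.2, -0.2, -0.9]
finger_gap: 0.0702
grip_force: 0.0
go [-0.0008  0.0015  0.1066] [-0.001 -0.    -0.003] rows 2.6
wrist 1165 [284.3 225.2] mean [0.5156 0.1516 0.099 ] mid [0.5176 0.1522] ext [0.0256 0.0257]
wrist 1014 [291.8 328.6] mean [0.5896 0.1754 0.0981] mid [0.5917 0.1766] ext [0.0226 0.0258]
```

```bash
python3 nudge.py '[[-0.002,0.0017,0.01,0,0,0,0.07],[-0.002,0.0017,0.03,0,0,0,0.07],[-0.002,0.0017,0.06,0,0,0,0.07],[-0.002,0.0017,0.085,0,0,0,0.07],[-0.002,0.0017,0.1,0,0,0,0.06],[-0.002,0.0017,0.1065,0,0,0,0.05],[-0.002,0.0017,0.1065,0,0,0,0.05],[-0.002,0.0017,0.1065,0,0,0,0.05]]'; python3 nudge.py '[[0,0,0,0,0,0,0.05],[0,0,0,0,0,0,0.05]]';python3 -c "
from h import *
go(.5165,.1515,.062,3.384);tops()"
```

```text
clock: 10.25
tcp_pos: [0.5162, 0.1531, 0.0623]
tool_rot: [-3.141, 0.0, -2.9]
wrist_force: [-0.1, 0.1, 1.3]
finger_gap: 0.0499
grip_force: 0.0
clock: 10.42
tcp_pos: [0.5168, 0.1535, 0.0635]
tool_rot: [3.141, 0.002, -2.9]
wrist_force: [-0.6, 0.1, 1.2]
finger_gap: 0.0499
grip_force: 0.0
go [ 0.0008 -0.0019  0.0015] [ 0.     0.002 -0.   ] rows 0.1
wrist 3816 [278.  301.2] mean [0.5138 0.1513 0.0986] mid [0.5157 0.152 ] ext [0.0228 0.0258]
```

```bash
python3 nudge.py '[[0.0008,-0.0019,0.001,0,0,0,0.045],[0.0008,-0.0019,0.001,0,0,0,0.04],[0.0008,-0.0019,0.001,0,0,0,0.035],[0.0008,-0.0019,0.001,0,0,0,0.03],[0.0008,-0.0019,0.001,0,0,0,0.02],[0.0008,-0.0019,0.001,0,0,0,0.015],[0.0008,-0.0019,0.001,0,0,0,0.015],[0.0008,-0.0019,0.001,0,0,0,0.015]]'; python3 nudge.py '[[0,0,0,0,0,0,0.015],[0,0,0,0,0,0,0.015]]'; python3 nudge.py '[[0,0,-0.008,0,0,0,0.015],[0,0,-0.025,0,0,0,0.015],[0,0,-0.05,0,0,0,0.015],[0,0,-0.08,0,0,0,0.015],[0,0,-0.105,0,0,0,0.015],[0,0,-0.12,0,0,0,0.015],[0,0,-0.12,0,0,0,0.015],[0,0,-0.12,0,0,0,0.015]]'; python3 -c "
from h import *
go(.599,-.1053,.182,3.274)"
```

```text
clock: 11.13
tcp_pos: [0.5156, 0.1514, 0.0615]
tool_rot: [3.141, 0.0, -2.899]
wrist_force: [-1.3, 0.1, 3.5]
finger_gap: 0.0244
grip_force: 58.7
clock: 11.3
tcp_pos: [0.5156, 0.1514, 0.0615]
tool_rot: [3.141, 0.0, -2.899]
wrist_force: [-0.7, -0.3, 4.8]
finger_gap: 0.0246
grip_force: 58.8
clock: 11.97
tcp_pos: [0.5155, 0.1511, 0.1815]
tool_rot: [3.141, 0.001, -2.9]
wrist_force: [-0.2, 0.8, -1.9]
finger_gap: 0.0243
grip_force: 59.1
go [-0.0197 -0.2689 -0.0005] [0.    0.001 0.11 ] rows 6.5
```

```bash
python3 nudge.py '[[-0.001,-0.013,0,0,0,0.02,0.015],[-0.003,-0.043,0,0,0,0.04,0.015],[-0.006,-0.08,0,0,0,0.06,0.015],[-0.009,-0.117,0,0,0,0.08,0.015],[-0.011,-0.154,0,0,0,0.1,0.015],[-0.014,-0.191,0,0,0,0.11,0.015],[-0.017,-0.228,0,0,0,0.11,0.015],[-0.0187,-0.2555,0,0,0,0.11,0.015]]'; python3 nudge.py '[[-0.0015,-0.008,0,0,0,0,0.015],[-0.0025,-0.0133,0,0,0,0,0.015],[-0.0025,-0.0133,0,0,0,0,0.015],[-0.0025,-0.0133,0,0,0,0,0.015],[-0.0025,-0.0133,0,0,0,0,0.015],[-0.0025,-0.0133,0,0,0,0,0.015],[-0.0025,-0.0133,0,0,0,0,0.015]]'
python3 - <<'E'
from h import *
go(.599,-.1053,.0525,3.274)
grab('wrist','w3.png')
E
```

```text
clock: 12.63
tcp_pos: [0.5941, -0.0976, 0.1792]
tool_rot: [-3.14, -0.003, -3.014]
wrist_force: [0.3, 0.1, -1.5]
finger_gap: 0.0244
grip_force: 59.2
clock: 13.22
tcp_pos: [0.5991, -0.1038, 0.1814]
tool_rot: [3.141, 0.0, -3.008]
wrist_force: [-0.4, -0.2, -1.4]
finger_gap: 0.0245
grip_force: 59.3
go [ 0.0003 -0.0015  0.1289] [0.001 0.    0.002] rows 3.1
```

View pics/w3.png

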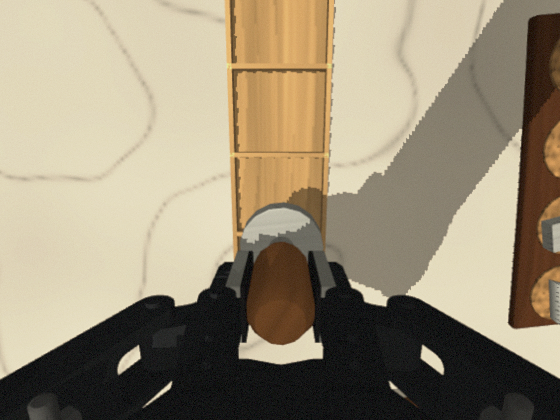

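The wrist view shows the round foot over the third bay, between the divider at row 155 and the next at about row 235, with the handle held straight. Lowering.

```bash
python3 nudge.py '[[0,-0.0015,0.01,0,0,0,0.015],[0,-0.0015,0.03,0,0,0,0.015],[0,-0.0015,0.06,0,0,0,0.015],[0,-0.0015,0.085,0,0,0,0.015],[0,-0.0015,0.105,0,0,0,0.015],[0,-0.0015,0.118,0,0,0,0.015],[0,-0.0015,0.122,0,0,0,0.015],[0,-0.0015,0.122,0,0,0,0.015]]'; python3 nudge.py '[[0,0,0.002,0,0,0,0.015],[0,0,0.003,0,0,0,0.015],[0,0,0.004,0,0,0,0.015],[0,0,0.005,0,0,0,0.015],[0,0,0.006,0,0,0,0.015],[0,0,0.006,0,0,0,0.015],[0,0,0.006,0,0,0,0.015],[0,0,0.006,0,0,0,0.015]]'
```

```text
clock: 13.93
tcp_pos: [0.5988, -0.1066, 0.0582]
tool_rot: [3.141, -0.002, -3.009]
wrist_force: [0.4, 0.2, -2.1]
finger_gap: 0.0244
grip_force: 59.3
clock: 14.6
tcp_pos: [0.5994, -0.1067, 0.0534]
tool_rot: [-3.142, 0.0, -3.009]
wrist_force: [0.2, 0.4, -1.0]
finger_gap: 0.0244
grip_force: 59.3
```

```bash
python3 nudge.py '[[0,0,0.0005,0,0,0,0.015],[0,0,0.001,0,0,0,0.015],[0,0,0.0015,0,0,0,0.015],[0,0,0.0015,0,0,0,0.015],[0,0,0.0015,0,0,0,0.015]]'; python3 nudge.py '[[0,0,0.0005,0,0,0,0.015],[0,0,0.0005,0,0,0,0.015]]'
```

```text
clock: 15.02
tcp_pos: [0.5994, -0.1067, 0.0518]
tool_rot: [3.142, 0.0, -3.009]
wrist_force: [0.0, 0.3, -2.1]
finger_gap: 0.0245
grip_force: 59.3
clock: 15.18
tcp_pos: [0.5995, -0.1067, 0.0516]
tool_rot: [3.141, 0.0, -3.009]
wrist_force: [-0.3, 0.0, 1.4]
finger_gap: 0.0245
grip_force: 59.6
```

```bash
python3 nudge.py '[[0,0,0.0005,0,0,0,0.015],[0,0,0.0005,0,0,0,0.015]]'; python3 nudge.py '[[0,0,0,0,0,0,0.03],[0,0,0,0,0,0,0.04],[0,0,0,0,0,0,0.05],[0,0,0,0,0,0,0.06],[0,0,0,0,0,0,0.06],[0,0,0,0,0,0,0.06]]'; python3 nudge.py '[[0,0,-0.01,0,0,0,0.07],[0,0,-0.035,0,0,0,0.07],[0,0,-0.065,0,0,0,0.07],[0,0,-0.095,0,0,0,0.07],[0,0,-0.118,0,0,0,0.07],[0,0,-0.118,0,0,0,0.07],[0,0,-0.118,0,0,0,0.07]]'; python3 -c "
from h import *
go(.5917,.175,.17,3.384)
tops('wrist',.075,.1)"
```

```text
clock: 15.35
tcp_pos: [0.5996, -0.1067, 0.0516]
tool_rot: [3.141, 0.0, -3.009]
wrist_force: [-1.9, 0.3, 4.7]
finger_gap: 0.0245
grip_force: 60.1
clock: 15.85
tcp_pos: [0.5994, -0.1067, 0.0507]
tool_rot: [-3.142, -0.0, -3.009]
wrist_force: [0.3, 0.0, -0.2]
finger_gap: 0.06
grip_force: 0.0
clock: 16.43
tcp_pos: [0.6004, -0.1069, 0.1711]
tool_rot: [-3.141, 0.004, -3.01]
wrist_force: [-0.4, -0.4, -0.8]
finger_gap: 0.0699
grip_force: 0.0
go [-0.0285  0.2806  0.001 ] [-0.001  0.004 -0.11 ] rows 6.8
wrist 1091 [281.8 216.9] mean [ 0.5997 -0.1065  0.0886] mid [ 0.6019 -0.1061] ext [0.0258 0.0256]
wrist 919 [282.4 306.7] mean [ 0.6688 -0.0968  0.0876] mid [ 0.671  -0.0961] ext [0.0221 0.0256]
```

```bash
python3 nudge.py '[[-0.001,0.014,0,0,0,-0.02,0.085],[-0.004,0.045,0,0,0,-0.04,0.085],[-0.008,0.085,0,0,0,-0.06,0.085],[-0.012,0.124,0,0,0,-0.08,0.085],[-0.016,0.163,0,0,0,-0.1,0.085],[-0.02,0.202,0,0,0,-0.11,0.085],[-0.024,0.241,0,0,0,-0.11,0.085],[-0.027,0.2666,0,0,0,-0.11,0.085]]'; python3 nudge.py '[[-0.002,0.009,0,0,0,0,0.07],[-0.003,0.0138,0,0,0,0,0.07],[-0.003,0.0138,0,0,0,0,0.07],[-0.003,0.0138,0,0,0,0,0.07],[-0.003,0.0138,0,0,0,0,0.07],[-0.003,0.0138,0,0,0,0,0.07],[-0.003,0.0138,0,0,0,0,0.07]]'; python3 -c "
from h import *
go(.592,.175,.062,3.384);tops()"
```

```text
clock: 17.15
tcp_pos: [0.5886, 0.1672, 0.1672]
tool_rot: [3.139, -0.003, -2.893]
wrist_force: [-0.1, 1.1, -0.6]
finger_gap: 0.0848
grip_force: 0.0
clock: 17.73
tcp_pos: [0.5909, 0.1737, 0.1689]
tool_rot: [-3.141, 0.0, -2.902]
wrist_force: [0.3, 0.1, -0.5]
finger_gap: 0.07
grip_force: 0.0
go [-0.0014  0.001   0.1069] [-0.     0.    -0.003] rows 2.6
wrist 1169 [284.4 225.9] mean [0.5919 0.1761 0.0989] mid [0.5938 0.1767] ext [0.025  0.0255]
wrist 981 [285.5 321.8] mean [0.6612 0.1941 0.0982] mid [0.6636 0.1948] ext [0.0228 0.024 ]
```

```bash
python3 nudge.py '[[-0.0015,0,0.01,0,0,0,0.07],[-0.0015,0,0.03,0,0,0,0.07],[-0.0015,0,0.06,0,0,0,0.07],[-0.0015,0,0.085,0,0,0,0.07],[-0.0015,0,0.1,0,0,0,0.06],[-0.0015,0,0.107,0,0,0,0.05],[-0.0015,0,0.107,0,0,0,0.05],[-0.0015,0,0.107,0,0,0,0.05]]'; python3 nudge.py '[[0,0,0,0,0,0,0.05],[0,0,0,0,0,0,0.05]]';python3 -c "
from h import *
go(.5925,.1753,.062,3.384);tops()"
```

```text
clock: 18.45
tcp_pos: [0.5923, 0.1755, 0.0618]
tool_rot: [-3.141, 0.0, -2.9]
wrist_force: [0.4, 0.8, 0.3]
finger_gap: 0.0505
grip_force: 0.0
clock: 18.62
tcp_pos: [0.5931, 0.1759, 0.0632]
tool_rot: [3.141, 0.003, -2.9]
wrist_force: [0.0, 0.0, 0.0]
finger_gap: 0.0499
grip_force: 0.0
go [ 0.0007 -0.0004  0.0012] [ 0.     0.003 -0.   ] rows 0.0
wrist 3839 [283.3 302.8] mean [0.5901 0.1756 0.0985] mid [0.5922 0.1764] ext [0.023  0.0257]
```

```bash
python3 nudge.py '[[0.0005,0,0.001,0,0,0,0.045],[0.0005,0,0.001,0,0,0,0.04],[0.0005,0,0.001,0,0,0,0.035],[0.0005,0,0.001,0,0,0,0.03],[0.0005,0,0.001,0,0,0,0.02],[0.0005,0,0.001,0,0,0,0.015],[0.0005,0,0.001,0,0,0,0.015],[0.0005,0,0.001,0,0,0,0.015]]'; python3 nudge.py '[[0,0,0,0,0,0,0.015],[0,0,0,0,0,0,0.015]]'; python3 nudge.py '[[0,0,-0.008,0,0,0,0.015],[0,0,-0.025,0,0,0,0.015],[0,0,-0.05,0,0,0,0.015],[0,0,-0.08,0,0,0,0.015],[0,0,-0.105,0,0,0,0.015],[0,0,-0.12,0,0,0,0.015],[0,0,-0.12,0,0,0,0.015],[0,0,-0.12,0,0,0,0.015]]'; python3 -c "
from h import *
go(.5258,-.1148,.182,3.274)"
```

```text
clock: 19.33
tcp_pos: [0.5917, 0.1757, 0.061]
tool_rot: [3.141, 0.0, -2.899]
wrist_force: [-0.5, 0.3, 1.5]
finger_gap: 0.0241
grip_force: 58.7
clock: 19.5
tcp_pos: [0.5917, 0.1757, 0.061]
tool_rot: [3.141, 0.0, -2.899]
wrist_force: [-1.0, 0.3, 2.9]
finger_gap: 0.0242
grip_force: 58.7
clock: 20.17
tcp_pos: [0.5916, 0.1754, 0.1811]
tool_rot: [3.141, 0.001, -2.9]
wrist_force: [-0.3, 0.7, -3.5]
finger_gap: 0.0245
grip_force: 59.0
go [ 0.1334 -0.266  -0.001 ] [0.    0.001 0.11 ] rows 7.1
```

```bash
python3 nudge.py '[[0.006,-0.013,0,0,0,0.02,0.015],[0.02,-0.04,0,0,0,0.04,0.015],[0.038,-0.076,0,0,0,0.06,0.015],[0.056,-0.112,0,0,0,0.08,0.015],[0.074,-0.148,0,0,0,0.1,0.015],[0.092,-0.184,0,0,0,0.11,0.015],[0.11,-0.22,0,0,0,0.11,0.015],[0.1267,-0.2527,0,0,0,0.11,0.015]]'; python3 nudge.py '[[0.003,-0.009,0,0,0,0,0.015],[0.0052,-0.0139,0,0,0,0,0.015],[0.0052,-0.0139,0,0,0,0,0.015],[0.0052,-0.0139,0,0,0,0,0.015],[0.0052,-0.0139,0,0,0,0,0.015],[0.0052,-0.0139,0,0,0,0,0.015],[0.0052,-0.0139,0,0,0,0,0.015]]'
python3 - <<'E'
from h import *
go(.5258,-.1148,.051,3.274)
grab('wrist','w4.png')
E
```

```text
clock: 20.83
tcp_pos: [0.5262, -0.1036, 0.179]
tool_rot: [-3.141, -0.004, -3.012]
wrist_force: [0.5, -0.2, -1.6]
finger_gap: 0.0242
grip_force: 59.1
clock: 21.42
tcp_pos: [0.5261, -0.1133, 0.1806]
tool_rot: [3.141, -0.0, -3.007]
wrist_force: [-0.4, -0.6, -1.5]
finger_gap: 0.0244
grip_force: 59.3
go [ 0.0005 -0.0015  0.1296] [ 0.    -0.     0.002] rows 3.1
```

View pics/w4.png

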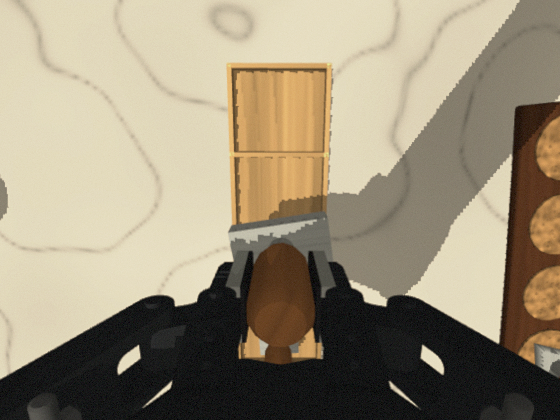

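The oblong foot, edge near row 225, is over the second bay, and the nearest bay at rows 65–153 is empty. Lowering.

```bash
python3 nudge.py '[[0,-0.001,0.01,0,0,0,0.015],[0,-0.001,0.03,0,0,0,0.015],[0,-0.001,0.06,0,0,0,0.015],[0,-0.001,0.085,0,0,0,0.015],[0,-0.001,0.105,0,0,0,0.015],[0,-0.001,0.118,0,0,0,0.015],[0,-0.001,0.122,0,0,0,0.015],[0,-0.001,0.122,0,0,0,0.015]]'; python3 nudge.py '[[0,0,0.002,0,0,0,0.015],[0,0,0.003,0,0,0,0.015],[0,0,0.004,0,0,0,0.015],[0,0,0.005,0,0,0,0.015],[0,0,0.006,0,0,0,0.015],[0,0,0.006,0,0,0,0.015],[0,0,0.006,0,0,0,0.015],[0,0,0.006,0,0,0,0.015]]'; python3 nudge.py '[[0,0,0.0005,0,0,0,0.015],[0,0,0.001,0,0,0,0.015],[0,0,0.0015,0,0,0,0.015],[0,0,0.0015,0,0,0,0.015],[0,0,0.0015,0,0,0,0.015]]'
```

```text
clock: 22.13
tcp_pos: [0.525, -0.1155, 0.0573]
tool_rot: [3.141, -0.003, -3.009]
wrist_force: [-0.1, 0.3, -2.1]
finger_gap: 0.0249
grip_force: 59.2
clock: 22.8
tcp_pos: [0.526, -0.1157, 0.0529]
tool_rot: [-3.142, 0.0, -3.009]
wrist_force: [0.6, 0.2, -2.7]
finger_gap: 0.0245
grip_force: 59.3
clock: 23.22
tcp_pos: [0.5259, -0.1157, 0.0512]
tool_rot: [3.142, -0.0, -3.009]
wrist_force: [0.8, -0.3, -2.3]
finger_gap: 0.0244
grip_force: 59.3
```

```bash
python3 nudge.py '[[0,0,0.0005,0,0,0,0.015],[0,0,0.0005,0,0,0,0.015]]'; python3 nudge.py '[[0,0,0.0005,0,0,0,0.015],[0,0,0.0005,0,0,0,0.015]]'
```

```text
clock: 23.38
tcp_pos: [0.5261, -0.1157, 0.051]
tool_rot: [3.142, 0.0, -3.009]
wrist_force: [-0.2, -0.5, 1.5]
finger_gap: 0.0243
grip_force: 59.5
clock: 23.55
tcp_pos: [0.5261, -0.1156, 0.051]
tool_rot: [3.141, 0.0, -3.009]
wrist_force: [-2.8, 0.7, 5.1]
finger_gap: 0.0249
grip_force: 60.0
```

```bash
python3 nudge.py '[[0,0,0,0,0,0,0.03],[0,0,0,0,0,0,0.04],[0,0,0,0,0,0,0.05],[0,0,0,0,0,0,0.06],[0,0,0,0,0,0,0.06],[0,0,0,0,0,0,0.06]]'; python3 nudge.py '[[0,0,-0.01,0,0,0,0.07],[0,0,-0.035,0,0,0,0.07],[0,0,-0.065,0,0,0,0.07],[0,0,-0.095,0,0,0,0.07],[0,0,-0.118,0,0,0,0.07],[0,0,-0.118,0,0,0,0.07],[0,0,-0.118,0,0,0,0.07]]'; python3 -c "
from h import *
go(.6632,.194,.17,3.384)
tops('wrist',.075,.1)"
```

```text
clock: 24.05
tcp_pos: [0.5259, -0.1157, 0.0502]
tool_rot: [-3.142, -0.0, -3.009]
wrist_force: [0.4, 0.4, -0.7]
finger_gap: 0.0599
grip_force: 0.0
clock: 24.63
tcp_pos: [0.527, -0.1158, 0.1703]
tool_rot: [-3.141, 0.004, -3.009]
wrist_force: [-0.1, -0.3, -0.2]
finger_gap: 0.0698
grip_force: 0.0
go [-0.1759  0.2891  0.0009] [-0.001  0.004 -0.11 ] rows 8.1
wrist 1097 [281.7 217.7] mean [ 0.5266 -0.1154  0.0886] mid [ 0.5287 -0.1151] ext [0.0254 0.0255]
wrist 949 [280.5 308.8] mean [ 0.5969 -0.1069  0.0876] mid [ 0.5988 -0.1064] ext [0.0224 0.0254]
```

```bash
python3 nudge.py '[[-0.007,0.012,0,0,0,-0.02,0.085],[-0.024,0.04,0,0,0,-0.04,0.085],[-0.044,0.073,0,0,0,-0.06,0.085],[-0.064,0.106,0,0,0,-0.08,0.085],[-0.084,0.139,0,0,0,-0.1,0.085],[-0.104,0.172,0,0,0,-0.11,0.085],[-0.125,0.206,0,0,0,-0.11,0.085],[-0.146,0.24,0,0,0,-0.11,0.085]]'; python3 nudge.py '[[-0.019,0.024,0,0,0,0,0.07],[-0.029,0.037,0,0,0,0,0.07],[-0.035,0.0454,0,0,0,0,0.07],[-0.035,0.0454,0,0,0,0,0.07],[-0.035,0.0454,0,0,0,0,0.07],[-0.035,0.0454,0,0,0,0,0.07],[-0.035,0.0454,0,0,0,0,0.07],[-0.035,0.0454,0,0,0,0,0.07]]'; python3 -c "
from h import *
go(.6632,.194,.062,3.384);tops()"
```

```text
clock: 25.35
tcp_pos: [0.6385, 0.1445, 0.1665]
tool_rot: [3.141, -0.003, -2.898]
wrist_force: [0.5, -0.4, -0.1]
finger_gap: 0.0851
grip_force: 0.0
clock: 26.02
tcp_pos: [0.6621, 0.1922, 0.1686]
tool_rot: [-3.141, 0.0, -2.902]
wrist_force: [-0.9, -0.3, -0.2]
finger_gap: 0.0702
grip_force: 0.0
go [-0.0015  0.0015  0.1066] [-0.     0.    -0.002] rows 2.6
wrist 1132 [284.6 226.2] mean [0.6632 0.1947 0.0991] mid [0.665  0.1952] ext [0.024  0.0254]
```

```bash
python3 nudge.py '[[-0.0015,0,0.01,0,0,0,0.07],[-0.0015,0,0.03,0,0,0,0.07],[-0.0015,0,0.06,0,0,0,0.07],[-0.0015,0,0.085,0,0,0,0.07],[-0.0015,0,0.1,0,0,0,0.06],[-0.0015,0,0.107,0,0,0,0.05],[-0.0015,0,0.107,0,0,0,0.05],[-0.0015,0,0.107,0,0,0,0.05]]'; python3 nudge.py '[[0,0,0,0,0,0,0.05],[0,0,0,0,0,0,0.05]]';python3 -c "
from h import *
go(.6635,.194,.062,3.384);tops()"
```

```text
clock: 26.73
tcp_pos: [0.6642, 0.1943, 0.0618]
tool_rot: [-3.142, 0.001, -2.9]
wrist_force: [-0.3, 0.7, 0.0]
finger_gap: 0.0503
grip_force: 0.0
clock: 26.9
tcp_pos: [0.6648, 0.1946, 0.0631]
tool_rot: [3.141, 0.003, -2.9]
wrist_force: [0.0, 0.3, -0.1]
finger_gap: 0.0504
grip_force: 0.0
go [ 0.0014 -0.0003  0.0011] [ 0.     0.003 -0.   ] rows 0.0
wrist 3747 [283.2 302.8] mean [0.6617 0.1943 0.0986] mid [0.6637 0.195 ] ext [0.0222 0.0247]
```

```bash
python3 nudge.py '[[0.0008,0,0.001,0,0,0,0.045],[0.0008,0,0.001,0,0,0,0.04],[0.0008,0,0.001,0,0,0,0.035],[0.0008,0,0.001,0,0,0,0.03],[0.0008,0,0.001,0,0,0,0.02],[0.0008,0,0.001,0,0,0,0.015],[0.0008,0,0.001,0,0,0,0.015],[0.0008,0,0.001,0,0,0,0.015]]'; python3 nudge.py '[[0,0,0,0,0,0,0.015],[0,0,0,0,0,0,0.015]]'; python3 nudge.py '[[0,0,-0.008,0,0,0,0.015],[0,0,-0.025,0,0,0,0.015],[0,0,-0.05,0,0,0,0.015],[0,0,-0.08,0,0,0,0.015],[0,0,-0.105,0,0,0,0.015],[0,0,-0.12,0,0,0,0.015],[0,0,-0.12,0,0,0,0.015],[0,0,-0.12,0,0,0,0.015]]'; python3 -c "
from h import *
go(.4525,-.1245,.182,3.274)"
```

```text
clock: 27.62
tcp_pos: [0.6629, 0.1944, 0.0606]
tool_rot: [3.141, 0.0, -2.899]
wrist_force: [-0.1, 1.4, 2.4]
finger_gap: 0.0251
grip_force: 59.2
clock: 27.78
tcp_pos: [0.6629, 0.1944, 0.0606]
tool_rot: [3.141, 0.0, -2.899]
wrist_force: [-0.9, 1.2, 3.5]
finger_gap: 0.0245
grip_force: 59.2
clock: 28.45
tcp_pos: [0.6629, 0.1938, 0.1807]
tool_rot: [-3.141, 0.001, -2.9]
wrist_force: [0.2, -0.4, -2.3]
finger_gap: 0.0243
grip_force: 58.9
go [ 0.2805 -0.2587 -0.0016] [-0.     0.001  0.109] rows 9.2
```

```bash
python3 nudge.py '[[0.008,-0.008,0,0,0,0.02,0.015],[0.028,-0.026,0,0,0,0.04,0.015],[0.056,-0.052,0,0,0,0.06,0.015],[0.085,-0.078,0,0,0,0.08,0.015],[0.114,-0.105,0,0,0,0.1,0.015],[0.143,-0.132,0,0,0,0.109,0.015],[0.172,-0.159,0,0,0,0.109,0.015],[0.202,-0.186,0,0,0,0.109,0.015]]'; python3 nudge.py '[[0.025,-0.028,0,0,0,0,0.015],[0.046,-0.053,0,0,0,0,0.015],[0.061,-0.071,0,0,0,0,0.015],[0.07,-0.081,0,0,0,0,0.015],[0.07,-0.081,0,0,0,0,0.015],[0.07,-0.081,0,0,0,0,0.015],[0.07,-0.081,0,0,0,0,0.015],[0.07,-0.081,0,0,0,0,0.015]]'
python3 - <<'E'
from h import *
go(.4525,-.1245,.0505,3.274)
grab('wrist','w5.png')
E
```

```text
clock: 29.12
tcp_pos: [0.5081, -0.0369, 0.1785]
tool_rot: [-3.142, -0.004, -3.01]
wrist_force: [0.0, -1.5, -1.2]
finger_gap: 0.0248
grip_force: 59.0
clock: 29.78
tcp_pos: [0.4528, -0.1234, 0.1797]
tool_rot: [3.141, -0.001, -3.007]
wrist_force: [-0.2, 0.7, -2.2]
finger_gap: 0.0246
grip_force: 59.0
go [ 0.0004 -0.0011  0.1292] [ 0.    -0.001  0.002] rows 3.1
```

View pics/w5.png

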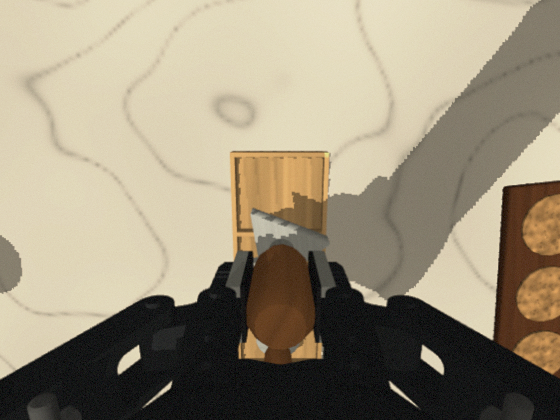

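The triangle foot is over the nearest bay, between its near wall at row 153 and the divider at about row 232. Lowering.

```bash
python3 nudge.py '[[0,-0.001,0.01,0,0,0,0.015],[0,-0.001,0.03,0,0,0,0.015],[0,-0.001,0.06,0,0,0,0.015],[0,-0.001,0.085,0,0,0,0.015],[0,-0.001,0.105,0,0,0,0.015],[0,-0.001,0.118,0,0,0,0.015],[0,-0.001,0.122,0,0,0,0.015],[0,-0.001,0.122,0,0,0,0.015]]'; python3 nudge.py '[[0,0,0.002,0,0,0,0.015],[0,0,0.003,0,0,0,0.015],[0,0,0.004,0,0,0,0.015],[0,0,0.005,0,0,0,0.015],[0,0,0.006,0,0,0,0.015],[0,0,0.006,0,0,0,0.015],[0,0,0.006,0,0,0,0.015],[0,0,0.006,0,0,0,0.015]]'; python3 nudge.py '[[0,0,0.0005,0,0,0,0.015],[0,0,0.001,0,0,0,0.015],[0,0,0.0015,0,0,0,0.015],[0,0,0.0015,0,0,0,0.015],[0,0,0.0015,0,0,0,0.015]]'; python3 nudge.py '[[0,0,0.0005,0,0,0,0.015],[0,0,0.0005,0,0,0,0.015]]'
```

```text
clock: 30.5
tcp_pos: [0.452, -0.1251, 0.0568]
tool_rot: [3.141, -0.003, -3.008]
wrist_force: [0.9, -1.0, -1.9]
finger_gap: 0.0247
grip_force: 58.9
clock: 31.17
tcp_pos: [0.4529, -0.1255, 0.0524]
tool_rot: [-3.142, 0.0, -3.009]
wrist_force: [-0.0, -0.1, -1.4]
finger_gap: 0.0243
grip_force: 59.0
clock: 31.58
tcp_pos: [0.4528, -0.1254, 0.0507]
tool_rot: [3.142, -0.0, -3.008]
wrist_force: [0.3, -0.4, -1.0]
finger_gap: 0.0244
grip_force: 59.0
clock: 31.75
tcp_pos: [0.4529, -0.1255, 0.0505]
tool_rot: [3.141, 0.0, -3.008]
wrist_force: [-1.1, 0.3, 2.1]
finger_gap: 0.0248
grip_force: 59.4
```

```bash
python3 nudge.py '[[0,0,0.0003,0,0,0,0.015],[0,0,0.0003,0,0,0,0.015]]'; python3 nudge.py '[[0,0,0,0,0,0,0.03],[0,0,0,0,0,0,0.04],[0,0,0,0,0,0,0.05],[0,0,0,0,0,0,0.06],[0,0,0,0,0,0,0.06],[0,0,0,0,0,0,0.06]]'; python3 nudge.py '[[0,0,-0.01,0,0,0,0.07],[0,0,-0.035,0,0,0,0.07],[0,0,-0.065,0,0,0,0.07],[0,0,-0.1,0,0,0,0.07],[0,0,-0.135,0,0,0,0.07],[0,0,-0.15,0,0,0,0.07],[0,0,-0.15,0,0,0,0.07]]'; python3 nudge.py '[[0,0.02,0,0,0,0,0.07],[0,0.055,0,0,0,0,0.07],[0,0.09,0,0,0,0,0.07],[0,0.125,0,0,0,0,0.07],[0,0.15,0,0,0,0,0.07],[0,0.16,0,0,0,0,0.07],[0,0.16,0,0,0,0,0.07]]'
python3 - <<'E'
from h import *
grab('scene','s2.png');p,d=env.grab_frame('top')
c=cv2.cvtColor(p[125:275,185:375],cv2.COLOR_RGB2BGR)
cv2.imwrite('pics/top3.png',cv2.resize(np.clip(c*1.7,0,255).astype(np.uint8),None,fx=4,fy=4,interpolation=cv2.INTER_CUBIC))
tops('top',.078,.1,pd=(p,d))
E
```

```text
clock: 31.92
tcp_pos: [0.4529, -0.1255, 0.0504]
tool_rot: [3.141, 0.0, -3.008]
wrist_force: [-1.2, 0.9, 6.1]
finger_gap: 0.0248
grip_force: 60.0
clock: 32.42
tcp_pos: [0.4528, -0.1255, 0.0499]
tool_rot: [-3.142, -0.0, -3.008]
wrist_force: [-0.2, -0.2, -0.4]
finger_gap: 0.0598
grip_force: 0.0
clock: 33.0
tcp_pos: [0.4553, -0.1261, 0.2045]
tool_rot: [-3.14, 0.009, -3.009]
wrist_force: [0.4, -0.2, 0.1]
finger_gap: 0.0699
grip_force: 0.0
clock: 33.58
tcp_pos: [0.4306, 0.0357, 0.1995]
tool_rot: [3.141, -0.001, -3.003]
wrist_force: [-0.3, -0.4, -0.7]
finger_gap: 0.0699
grip_force: 0.0
top 89 [326.8 148.8] mean [ 0.6711 -0.0977  0.0881] mid [ 0.6715 -0.0985] ext [0.0238 0.0245]
top 80 [331.1 178.8] mean [ 0.5988 -0.107   0.089 ] mid [ 0.599 -0.106] ext [0.0238 0.0214]
top 81 [335.  209.3] mean [ 0.526  -0.1156  0.0889] mid [ 0.527  -0.1169] ext [0.0242 0.0214]
top 86 [339.8 239.7] mean [ 0.454  -0.1263  0.0888] mid [ 0.4545 -0.1269] ext [0.0212 0.0236]
```

View pics/top3.png

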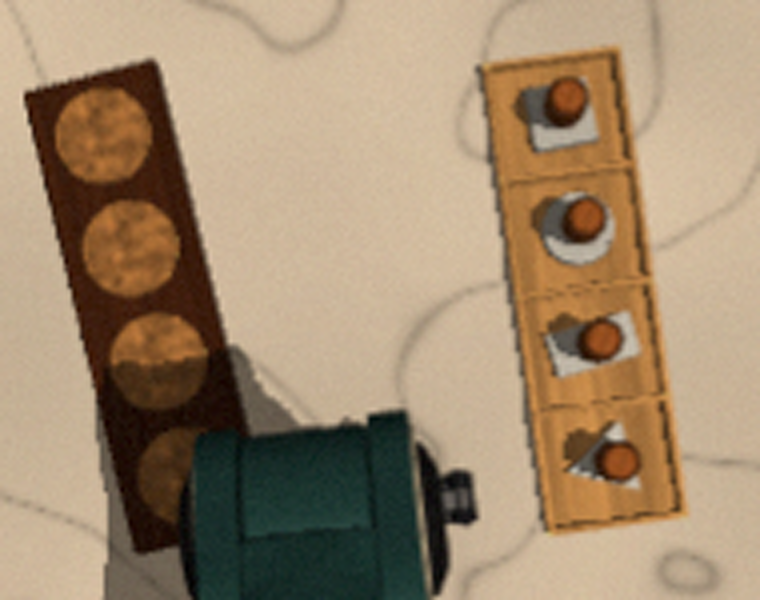

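View pics/s2.png

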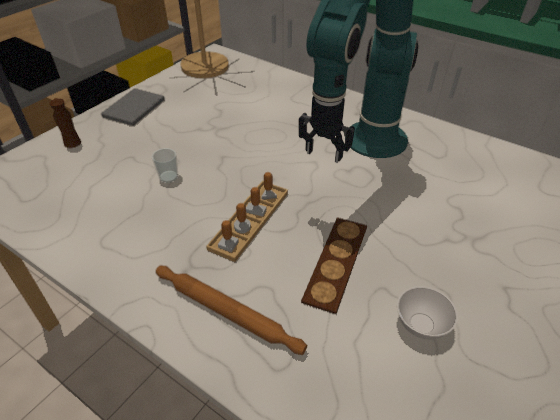

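In the top crop, far to near in the tray, are the square (566,100), round (585,218), oblong (600,340) and triangle (618,461). All are upright inside their bays. The scene view confirms this: the board is empty, the robot is clear, and the tumbler (167,165) and bowl (427,315) are untouched.

```bash
python3 nudge.py '[[0,0,0,0,0,0,0.07],[0,0,0,0,0,0,0.07]]' && python3 -c "
from station import env
print(env.sign_off())"
```

```text
clock: 33.85
tcp_pos: [0.4316, 0.0318, 0.1998]
tool_rot: [-3.141, -0.0, -3.011]
wrist_force: [-0.1, -0.0, -0.0]
finger_gap: 0.0699
grip_force: 0.0
the job is handed in; nothing more can be done
None
```

All four stamps stand upright in the tray in reverse order (square farthest, then round, oblong, and triangle nearest), and the job was handed in at about 34 s with the robot clear and the tumbler and bowl untouched.

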